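Make up two chair-repair kits

TASK

Make up the two repair kits: the broad pine block, the dark turned foot and the jar of nails go in the blue tray, the slim pine stick and the yellow tape measure in the red tray, each upright as it stands now, centred on its own white outline and lined up with it. In each tray put the tall part (the jar, the tape measure) in last, after its low parts. Leave the turned pot and the carton of screws where they are.

Things in the scene. Friction and masses are not known exactly. Their poses are not given: they have to be found in the camera images.
- blue_tray: blue shallow tray, fixed, 140 (x) x 170 (y) mm; floor 3 mm thick, rim 6 wide, 8 high. Origin: centre of underside; z up; yaw within 0.2 of world. White outlines just larger than the parts, at tray (x, y) mm: broad rectangle, long side along x (pine block) (22, -45); small disc (turned foot) (-46, -45); large disc (nail jar) (0, 40).
- red_tray: red shallow tray, fixed, 140 (x) x 170 (y) mm; floor 3 mm thick, rim 6 wide, 8 high. Origin: centre of underside; z up; yaw within 0.2 of world. White outlines just larger than the parts, at tray (x, y) mm: narrow rectangle, long side along x (pine stick) (0, -42); wider rectangle, long side along x (tape measure) (0, 36).
- pine_block: broad pale pine offcut, 45 x 75 x 22 mm (x, y, z), lying flat on the bench, about 0.04 kg. Origin: centre of its underside; z up.
- foot: small dark-brown turned wooden chair foot, round, standing, widest diameter 25 mm at the bottom, waisted above, 38 mm tall (collides as a smooth tapering plug), about 0.03 kg. Origin: centre of its underside; z up.
- jar: closed glass jar of nails with a gold lid, standing, 69 mm across, 151 mm tall, lid (fixed to it) 64 mm across over the top 16 mm; about 0.4 kg; can be gripped by the upper part from above. Origin: centre of its underside; z up.
- pine_stick: slim square pale pine stick, 22 x 85 x 22 mm (x, y, z), lying on the bench, about 0.02 kg. Origin: centre of its underside; z up.
- measure: tape measure with yellow case, standing on its edge, 34 mm thick (x), 77 mm long (y; case from -28 to +38 mm), 63 mm tall; about 0.2 kg. Origin: centre of its underside; z up.
- pot: small dark-brown turned pot, 48 mm across, 49 mm tall, standing between the trays; a bystander. Origin: centre of its underside.
- screws: small open brown carton of screws, 64 x 66 x 33 mm, beyond the trays; a bystander. Origin: centre of its underside.

How it is judged:
By the outcome, as a careful person would: the job done as asked, in the order asked, and still so for the second after the job is handed in, with the robot touching nothing.
It also fails if it takes over 123 s, if anything falls off the work surface, if the arm or the gripper's body presses on something with over 40 N, if the wrist force passes 120 N, or if a joint passes its speed limit or range.

ROBOT

A 6-joint arm with a two-finger parallel gripper is mounted at the origin on a cart in front of the work surface, level with it; the furniture and walls round the work are solid. World frame = base frame: x ahead of the robot, y to its left, z up, the work surface at z = 0. Lengths are in m, angles in rad, forces in N, time in s.
With the tool pointing down it reaches from about 0.4 to 0.925 m from the base axis. Payload 12.5 kg.
Tool frame: the origin (TCP) lies midway between the tips of the shut fingers; the grasp point (between the pads) lies ctrl.grasp_offset behind it (ctrl.grasp_offset is the distance from the TCP to the grasp point, in m); z points along the fingers, y is the line along which they close (so a half turn about z gives the same grasp; the last joint's range is limited). The gripper opens to 95 mm and grips with 3 to 60 N. Pads are 20 mm wide; open, the fingers measure 119 mm over their backs; the gripper's body (75 mm by 180 mm) begins 59 mm behind the grasp point.
Start: joints at [1.218, 0.491, 1.559, -0, 1.092, -0.106], TCP at [0.153, 0.606, 0.215] pointing down, gripper open.
Joint ranges: [-3.1, 3.1], [-0.84, 2.19], [0.05, 2.79], [-1.13, 4.28], [0.06, 2.93], [-2.69, 2.69]. Speed limits (rad/s): [2.22, 2.22, 2.79, 3.14, 3.14, 3.14].

INTERFACE

Orientations are given as a unit quaternion [w, x, y, z].
In Python, from station import ctrl gives the robot as it stands. The module is installed in compiled form; this text tells all that it offers.
- The arm moves only by the tool arm_command, never from a script. Its argument "increments" is text: rows parted by semicolons, each of 7 numbers parted by spaces: the opening, from 0 (shut) to 1 (fully open), then the shift along the tool's x, y, z in fractions of the full range, 1 being 600 mm, then the turn, a rotation vector about the tool's x, y, z in fractions of the full range, 1 being 180 degrees. In form: hand x y z wx wy wz; .... A call has 1 to 20 rows; each row is the pose to reach, as a shift and turn from the pose commanded when the call began, along the tool's axes at that moment; what a row does not reach only later rows make up. A row lasts 1/12 s, in which the tool goes at most 41.7 mm and 7.16 degrees, less where a joint would pass 70% of its speed; a pose out of reach is approached as far as the arm can. Shift and turn numbers lie between -1 and 1, and a call with a number outside is refused. A call with a gripper value outside its range is refused whole. The fingers move at their own pace and stop on an object; "grip_force" is the grip in N (left out, the last holds). Time passes only in rows, so rows that repeat a pose let the fingers close. It gives the time, the measured TCP pose, the force, the opening and the grip force at its end, in the units of the state.
- ctrl.read_state(): the state, without advancing time (a new reading comes with each control period).
- ctrl.capture(name): name is "scene" or "top" or "wrist"; returns a dict with "img" (420x560x3 uint8, blue, green, red), "z_map" (420x560 float32, m along the optical axis (not along the pixel's ray), 0 where there is no reading), "mtx" (3x3 intrinsics, pixels), "R" (3x3) and "t" (3): a world point X has camera coordinates R X + t; the wrist camera has in their place "mount" (4x4, takes a point from camera to tool coordinates, whose origin is the TCP and whose axes are the flange's). Camera axes: x right, y down, z forward; pixel columns grow to the right and rows downward; lengths in m; the calibration is good to about 2 mm. A picture is of the moment at which its call begins: read the wrist's pose just before it.
- ctrl.job_done(): hands the job in; it is judged then, once.
The state is a dict: "clock": time; "qpos": joint angles; "joint_vel": joint speeds; "tau": joint torques, N m; "position": TCP position; "tcp_rot": TCP orientation; "force": force on the tool from outside, world axes, zero at the start; "torque": the same for the moment, N m; "grip_width": opening from 0.0 (shut) to 1.0 (fully open); "finger_force": force on a finger pad.
Only numpy, scipy, OpenCV 4.12 (cv2) and the standard library are available. Lean on these libraries where they do the work, as an engineer would, in place of code of your own. Each camera call takes 0.05 s, during which the arm holds its last target. There are 200 camera calls.

## Working session

There is one attempt and no reset: what is moved stays moved. The work goes in short steps, Python scripts to look and compute and a tool call to move; the robot and the scene stay as the last step left them, time stands still between calls to the robot, and variables do not carry over. Pictures are saved under pics/ and viewed, at most 18 in all, crops included, and the job is handed in when it is done.

Besides the shell and the picture viewer there is one more tool, called after "Emit:" as name(argument=value, ...) on one line, values as JSON. arm_command: Moves the arm, as the interface text tells. Its arguments: {"type":"object","properties":{"increments":{"type":"string"},"grip_force":{"type":"number"}},"required":["increments"]}

```bash
mkdir -p pics; cat > h.py <<'E'
import numpy as np, cv2
from station import ctrl
def cap(n,fn=None):
    s=ctrl.read_state(); c=ctrl.capture(n); c['s']=s
    if fn: cv2.imwrite('pics/'+fn,c['img'])
    return c
def cloud(c):
    z=c['z_map']; h,w=z.shape; u,v=np.meshgrid(np.arange(w),np.arange(h)); K=c['mtx']
    P=np.stack([(u-K[0,2])/K[0,0]*z,(v-K[1,2])/K[1,1]*z,z],-1)
    return (P-c['t'])@c['R']   # R^T (P-t)
E
python3 - <<'E'
from h import *
print(ctrl.read_state(), ctrl.grasp_offset)
for n in('top','scene'):
    c=cap(n,n+'1.png'); np.savez(n+'.npz',**{k:c[k] for k in('img','z_map','mtx','R','t')}); print(c['R'],c['t'],c['mtx'])
E
```

```text
{'clock': 0.0, 'qpos': array([ 1.21840659e+00,  4.91546898e-01,  1.55945424e+00, -4.03829116e-06,
        1.09171227e+00, -1.05593321e-01]), 'joint_vel': array([ 0.00049167, -0.00031449,  0.00020796,  0.00153263,  0.00114752,
       -0.00051674]), 'tau': array([-1.55889156e-03, -6.12635994e+01, -2.58182788e+01,  6.90967636e-02,
        4.81208134e-02, -9.59396334e-05]), 'position': array([0.15257477, 0.60583284, 0.21406797]), 'tcp_rot': array([-1.25458467e-04,  1.23084336e-01,  9.92396056e-01, -5.46155240e-04]), 'force': array([-0.4291995 , -0.69913797,  0.09024737]), 'torque': array([ 0.01789135, -0.03155525,  0.01169991]), 'finger_force': 0.0, 'grip_width': 1.0015240712297604} 0.0188
[[-0.00865033 -0.99982925 -0.01632923]
 [-0.98658088  0.01119601 -0.16288899]
 [ 0.163044    0.01470106 -0.98650927]] [0.03162425 0.5992208  0.85233632] [[446.13108477   0.         283.14418198]
 [  0.         446.13108477 202.47182613]
 [  0.           0.           1.        ]]
[[ 0.77901565 -0.62680718 -0.0157283 ]
 [-0.33577286 -0.39586174 -0.85472222]
 [ 0.52951979  0.67112312 -0.51884733]] [-0.43580928  0.25077614  0.54751173] [[403.4069264    0.         277.38412139]
 [  0.         403.4069264  208.79191662]
 [  0.           0.           1.        ]]
```

View pics/top1.png

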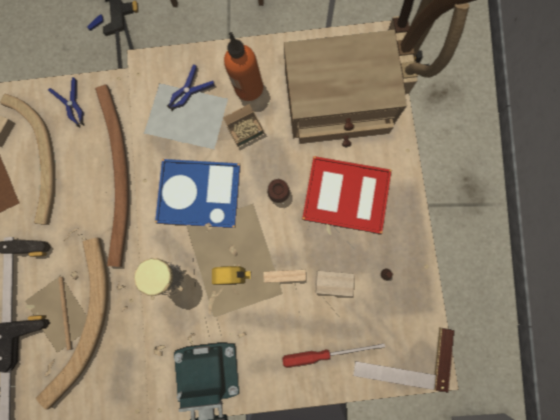

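View pics/scene1.png

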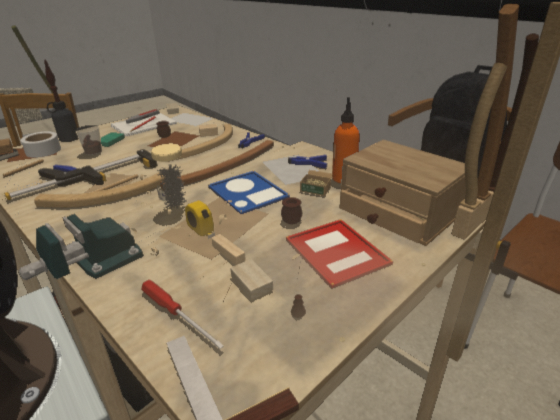

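The top view shows the blue tray near (199,194), red tray (347,195), jar (155,278), tape (230,275), stick (285,277), block (335,284), foot (386,274), pot (278,190) and screws (245,128). The scene view confirms this. There is also a vise at (207,375), a bottle at (243,70) and a cabinet at (345,80).

```bash
cat > m.py <<'E'
from h import *
c=dict(np.load('top.npz')); X=cloud(c); img=c['img'].astype(int); cv=cv2.cvtColor(c['img'],cv2.COLOR_BGR2HSV)
def roi(u0,u1,v0,v1):
    m=np.zeros(X.shape[:2],bool); m[v0:v1,u0:u1]=1; return m
def rect(m,name):
    n,l,st,_=cv2.connectedComponentsWithStats(m.astype(np.uint8)); k=1+np.argmax(st[1:,4]); m=l==k
    p=X[m]; xy=(p[:,:2]*1000).astype(np.float32); r=cv2.minAreaRect(xy)
    print(name,m.sum(),'rect c',np.round(r[0],1),'size',np.round(r[1],1),'ang',round(r[2],1),'mean',np.round(p.mean(0)*1000,1),'zmax',round(p[:,2].max()*1000,1))
valid=c['z_map']>0
Z=X[...,2]
for nm,b in dict(bench=(250,300,300,340)).items(): print(nm,np.percentile(Z[roi(*b)],[5,50,95]))
for nm,b,zl,zh in [('block',(310,360,265,305),.012,.04),('stick',(258,310,262,292),.012,.04),('foot',(375,400,260,285),.01,.06),('meas',(205,256,260,292),.04,.08),('meas_all',(205,256,260,292),.012,.08),('jar',(130,200,250,310),.135,.17),('pot',(262,296,172,210),.03,.07),('screws',(222,270,105,152),.02,.06),
 ('vise',(165,245,335,410),.02,.5),('bottle',(215,270,30,105),.02,.5),('cab',(280,420,30,140),.02,.5)]:
    rect(roi(*b)&valid&(Z>zl)&(Z<zh),nm)
H,S,V=cv[...,0],cv[...,1],cv[...,2]
tr={'blue':(150,245,155,232),'red':(300,395,150,240)}
for nm,b in tr.items():
    m=roi(*b); sat=(S>130)&(((H>95)&(H<130)) if nm=='blue' else ((H<8)|(H>170)))
    mm=cv2.morphologyEx((m&sat).astype(np.uint8),cv2.MORPH_CLOSE,np.ones((35,35))) 
    rect(mm.astype(bool)&valid,nm)
    w=m&(S<70)&(V>150)&mm.astype(bool); n,l,st,ce=cv2.connectedComponentsWithStats(w.astype(np.uint8))
    for k in range(1,n):
        if st[k,4]>60: rect(l==k,' outline')
E
python3 m.py
```

```text
bench [-0.00187805  0.00082858  0.00359193]
block 847 rect c [437.9 -77.1] size [75.1 45.1] ang 84.5 mean [437.8 -76.7  22.9] zmax 28.2
stick 460 rect c [453.4  24.5] size [22.  84.3] ang 2.5 mean [453.4  24.5  23. ] zmax 27.1
foot 91 rect c [ 455.2 -182.3] size [15.6 20.6] ang 82.8 mean [ 454.8 -182.2   25.5] zmax 40.2
meas 561 rect c [455.8 136.3] size [64.  35.2] ang 89.5 mean [455.6 136.6  57.6] zmax 65.9
meas_all 615 rect c [455.7 136.2] size [35.6 63.9] ang 0.0 mean [455.5 134.   55.1] zmax 65.9
jar 1143 rect c [454.2 254.1] size [65.3 64. ] ang 62.7 mean [453.8 252.3 151.7] zmax 156.3
pot 383 rect c [627.5  35.9] size [42.8 42.6] ang 27.8 mean [626.6  35.6  46. ] zmax 54.7
screws 590 rect c [774.2 109.8] size [65.7 66.2] ang 26.9 mean [779.2 111.5  27. ] zmax 37.3
vise 2590 rect c [262.  181.5] size [ 91.5 115.4] ang 84.2 mean [265.1 178.9  65.1] zmax 96.3
bottle 1654 rect c [863.6 102. ] size [59.4 69. ] ang 15.2 mean [854.4 101.3 117.9] zmax 218.2
cab 12190 rect c [ 841.4 -136.4] size [201.  312.7] ang 11.5 mean [ 827.1 -108.6  113.2] zmax 183.6
blue 4555 rect c [629.5 207.4] size [162.7 135.3] ang 85.9 mean [629.1 206.6   4.6] zmax 13.2
 outline 914 rect c [562.  117.3] size [291.5  83.8] ang 27.7 mean [647.1 161.6  10.5] zmax 939.0
 outline 966 rect c [542.6 157.6] size [333.5  75.1] ang 45.5 mean [632.4 247.8   7.4] zmax 939.0
 outline 181 rect c [581.7 166.8] size [30.2 30.3] ang 89.4 mean [581.2 167.4   4.3] zmax 8.6
red 5139 rect c [ 623.1 -108.5] size [168.5 140.2] ang 79.0 mean [ 622.9 -109.2    4.9] zmax 14.4
 outline 755 rect c [557.4 -49. ] size [ 50.5 237.8] ang 71.7 mean [629.7 -73.1   5.8] zmax 939.0
 outline 541 rect c [ 615.6 -149.8] size [27.8 90.5] ang 78.8 mean [ 615.  -149.8    4.3] zmax 9.1
```

```bash
cat > m2.py <<'E'
from h import *
def raypl(c,uv,z):
    uv=np.atleast_2d(uv).astype(float); K=c['mtx']
    d=np.c_[(uv[:,0]-K[0,2])/K[0,0],(uv[:,1]-K[1,2])/K[1,1],np.ones(len(uv))]@c['R']
    o=-c['R'].T@c['t']; return (o+d*((z-o[2])/d[:,2:]))*1000
OUT={'blue':[(22,-45),(-46,-45),(0,40)],'red':[(0,-42),(0,36)]}
def trays(c,boxes,minA=60,show=True):
    hsv=cv2.cvtColor(c['img'],cv2.COLOR_BGR2HSV); H,S,V=[hsv[...,i] for i in range(3)]; res={}
    for nm,(a,b,e,f) in boxes.items():
        m=np.zeros(H.shape,bool); m[e:f,a:b]=1
        sat=m&(S>130)&(((H>95)&(H<130)) if nm=='blue' else ((H<8)|(H>170)))
        cs=cv2.findContours(cv2.morphologyEx(sat.astype(np.uint8),cv2.MORPH_OPEN,np.ones((3,3))),cv2.RETR_EXTERNAL,cv2.CHAIN_APPROX_NONE)[0]
        hull=cv2.convexHull(max(cs,key=cv2.contourArea)); mm=np.zeros(H.shape,np.uint8); cv2.fillConvexPoly(mm,hull,1)
        w=((mm>0)&(S<100)&(V>120)).astype(np.uint8)
        n,l,st,ce=cv2.connectedComponentsWithStats(w); P=[]
        for k in range(1,n):
            if st[k,4]>minA:
                v,u=np.nonzero(l==k); p=raypl(c,np.c_[u,v],.003)[:,:2]; r=cv2.minAreaRect(p.astype(np.float32)); P.append((p.mean(0),st[k,4],r))
        O=np.array(OUT[nm],float); O3=O
        if len(P)!=len(O): print(nm,'found',len(P),[(p[0].round(1),p[1]) for p in P]); continue
        from itertools import permutations
        best=None
        for pm in permutations(range(len(O))):
            Q=np.array([P[i][0] for i in pm]); A=O-O.mean(0); B=Q-Q.mean(0)
            th=np.arctan2((A[:,0]*B[:,1]-A[:,1]*B[:,0]).sum(),(A*B).sum()); R=np.array([[np.cos(th),-np.sin(th)],[np.sin(th),np.cos(th)]])
            e=np.abs(A@R.T-B).max()
            if abs(th)<.3 and (best is None or e<best[0]): best=(e,th,Q.mean(0)-R@O.mean(0),R,pm,Q)
        e,th,t,R,pm,Q=best; res[nm]=(t,th)
        print(nm,'origin',t.round(1),'yaw deg',round(np.degrees(th),2),'res',e.round(1),'targets',(O@R.T+t).round(1).tolist(),'seen',Q.round(1).tolist())
        for i in pm: print('   rect',np.round(P[i][2][0],1),np.round(P[i][2][1],1),round(P[i][2][2],1))
    return res
E
python3 - <<'E'
from m2 import *
c=dict(np.load('top.npz')); trays(c,{'blue':(150,245,155,232),'red':(300,395,150,240)})
c=dict(np.load('scene.npz')); trays(c,{'blue':(200,295,165,215),'red':(280,400,215,290)})
# ray-plane for block and stick tops using depth mask in both cameras
X0=None
for n,bx in (('top',{'block':(310,360,265,305),'stick':(258,310,262,292),'meas':(205,256,260,292),'jar':(130,200,250,310)}),('scene',{'block':(222,280,255,305),'stick':(208,250,228,268)})):
    c=dict(np.load(n+'.npz')); X=cloud(c)
    for k,(a,b,e,f) in bx.items():
        zt={'block':.022,'stick':.022,'meas':.063,'jar':.151}[k]
        m=np.zeros(X.shape[:2],bool); m[e:f,a:b]=1; m&=np.abs(X[...,2]-zt)<.006
        v,u=np.nonzero(m); p=raypl(c,np.c_[u,v],zt)[:,:2]; r=cv2.minAreaRect(p.astype(np.float32))
        print(n,k,len(u),p.mean(0).round(1),np.round(r[0],1),np.round(r[1],1),round(r[2],1), 'PCA', np.degrees(np.arctan2(*np.linalg.svd(p-p.mean(0),full_matrices=False)[2][0][::-1])).round(1))
E
```

```text
blue origin [630.4 209.2] yaw deg -4.3 res 0.2 targets [[649.0, 162.7], [581.1, 167.8], [633.4, 249.1]] seen [[648.8, 162.8], [581.3, 167.7], [633.4, 249.1]]
   rect [649.  162.6] [54.9 83.3] 86.0
   rect [580.9 168. ] [32.3 31.9] 0.7
   rect [633.8 249.4] [76.7 76.6] 45.4
red origin [ 623.3 -108.5] yaw deg -11.04 res 0.1 targets [[615.3, -149.7], [630.2, -73.2]] seen [[615.2, -149.8], [630.2, -73.1]]
   rect [ 615.7 -149.9] [29.  91.9] 79.0
   rect [630.6 -73.1] [43.9 83.9] 79.1
blue found 1 [(array([605.9, 242.6]), np.int32(78))]
red origin [ 622.3 -108.4] yaw deg -10.8 res 0.2 targets [[614.4, -149.7], [629.0, -73.1]] seen [[614.5, -149.5], [629.0, -73.3]]
   rect [ 615.8 -149.5] [28.6 89.9] 79.0
   rect [630.3 -73.4] [43.  82.4] 79.1
top block 844 [437.8 -76.9] [437.8 -77. ] [75.2 45.1] 84.6 PCA -95.3
top stick 460 [453.4  24.5] [453.4  24.5] [22.  84.2] 2.5 PCA 92.6
top meas 353 [455.6 138.8] [456.4 135.6] [33.3 50.2] 3.3 PCA 89.6
top jar 1112 [453.9 253.2] [454.2 253.2] [64.8 63.9] 64.1 PCA -78.9
scene block 826 [436.1 -78.3] [436.6 -65. ] [111.1  47.5] 85.1 PCA -97.8
scene stick 455 [449.5   7.8] [451.2  19.9] [157.8  39.2] 79.8 PCA -94.4
```

```bash
cat > p.py <<'E'
import sys; from h import *
from scipy.spatial.transform import Rotation as Ro
# usage: p.py x y z c(deg closing dir in world, nearest equivalent) ...  -> increments from current pose
s=ctrl.read_state(); q=s['tcp_rot']; R=Ro.from_quat(np.r_[q[1:],q[0]]).as_matrix(); p=s['position']*1000
c0=np.degrees(np.arctan2(R[1,1],R[0,1]))
print('t',round(s['clock'],2),'p',p.round(1),'c',round(c0,1),'q6',round(np.degrees(s['qpos'][5]),0),'F',s['force'].round(1),'grip',round(s['grip_width'],3),'ff',round(s['finger_force'],1),'tilt',R[:2,2].round(4))
a=list(map(float,sys.argv[1:]))
for i in range(0,len(a),4):
    d=R.T@(np.array(a[i:i+3])-p); t=(a[i+3]-c0+90)%180-90
    print(a[i:i+4],'->',d.round(1),'wz',round(-t,1))
E
python3 p.py 453.4 24.5 215 2.5 453.4 24.5 120 2.5
```

```text
t 0.1 p [152.6 605.9 214.1] c 75.9 q6 -6.0 F [ 0.1 -0.5  0.7] grip 0.997 ff 0.0 tilt [-0.0004 -0.0009]
[453.4, 24.5, 215.0, 2.5] -> [-433.7 -490.3   -0.5] wz 73.4
[453.4, 24.5, 120.0, 2.5] -> [-433.7 -490.2   94.5] wz 73.4
```

Units first: shifts go in shares of 600 mm and turns go in shares of 180 degrees. So -490.3 mm is -0.8172, -433.7 mm is -0.7228, 73.4 degrees is 0.4078.

Emit:
arm_command(increments="0.6 -0.7228 -0.8172 0 0 0 0.4078;0.6 -0.7228 -0.8172 0 0 0 0.4078;0.6 -0.7228 -0.8172 0 0 0 0.4078;0.6 -0.7228 -0.8172 0 0 0 0.4078;0.6 -0.7228 -0.8172 0 0 0 0.4078;0.6 -0.7228 -0.8172 0 0 0 0.4078;0.6 -0.7228 -0.8172 0 0 0 0.4078;0.6 -0.7228 -0.8172 0 0 0 0.4078;0.6 -0.7228 -0.8172 0 0 0 0.4078;0.6 -0.7228 -0.8172 0 0 0 0.4078;0.6 -0.7228 -0.8172 0 0 0 0.4078;0.6 -0.7228 -0.8172 0 0 0 0.4078;0.6 -0.7228 -0.8172 0 0 0 0.4078;0.6 -0.7228 -0.8172 0 0 0 0.4078;0.6 -0.7228 -0.8172 0 0 0 0.4078;0.6 -0.7228 -0.8172 0 0 0 0.4078;0.6 -0.7228 -0.8172 0.1 0 0 0.4078;0.6 -0.7228 -0.8172 0.1567 0 0 0.4078;0.6 -0.7228 -0.8172 0.1567 0 0 0.4078;0.6 -0.7228 -0.8172 0.1567 0 0 0.4078")

```text
clock: 1.77
position: [0.4519, 0.0245, 0.1179]
tcp_rot: [-0.002, 0.692, 0.722, -0.002]
force: [0.7, -0.1, -0.4]
grip_width: 0.601
finger_force: 0.0
```

```bash
python3 p.py 453.4 24.5 120 2.5 453.4 24.5 4 2.5; cat > w.py <<'E'
import sys; from h import *
from scipy.spatial.transform import Rotation as Ro
def wcap(fn=None):
    c=cap('wrist',fn); s=c['s']; q=s['tcp_rot']; T=np.eye(4); T[:3,:3]=Ro.from_quat(np.r_[q[1:],q[0]]).as_matrix(); T[:3,3]=s['position']
    C=np.linalg.inv(T@c['mount']); c['R']=C[:3,:3]; c['t']=C[:3,3]; return c
if __name__=='__main__':
    c=wcap(sys.argv[1]); np.savez('wrist.npz',**{k:c[k] for k in('img','z_map','mtx','R','t')})
E
python3 w.py w1.png
```

```text
t 1.77 p [451.9  24.5 117.9] c 2.4 q6 -8.0 F [ 0.7 -0.1 -0.4] grip 0.601 ff 0.0 tilt [-0.0059  0.0006]
[453.4, 24.5, 120.0, 2.5] -> [-0.1  1.5 -2.1] wz -0.1
[453.4, 24.5, 4.0, 2.5] -> [ -0.2   2.1 113.9] wz -0.1
```

View pics/w1.png

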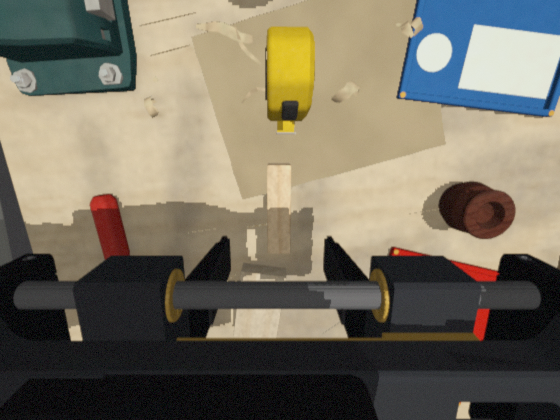

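The wrist view shows the stick at about (278,210), lined up between the fingers (225 to 328).

Scaled: 108 mm is 0.18, 100 mm is 0.1667.

Emit:
arm_command(increments="0.6 0 0 0.0667 0 0 0;0.6 0 0 0.1333 0 0 0;0.6 0 0 0.1667 0 0 0;0.6 0 0 0.18 0 0 0;0.6 0 0 0.18 0 0 0;0.6 0 0 0.18 0 0 0")

```text
clock: 2.32
position: [0.4543, 0.0248, 0.0138]
tcp_rot: [0.001, 0.692, 0.722, 0.0]
force: [0.4, 0.3, 0.1]
grip_width: 0.596
finger_force: 0.0
```

```bash
python3 p.py 453.4 24.5 5 2.5
```

```text
t 2.32 p [454.3  24.8  13.8] c 2.5 q6 -8.0 F [0.4 0.3 0.1] grip 0.596 ff 0.0 tilt [ 0.0015 -0.    ]
[453.4, 24.5, 5.0, 2.5] -> [-0.2 -0.9  8.8] wz -0.0
```

Scaled: 8 mm is 0.0133.

Emit:
arm_command(increments="0.6 0 0 0.0133 0 0 0;0.6 0 0 0.0133 0 0 0;0.1 0 0 0.0133 0 0 0;0.1 0 0 0.0133 0 0 0;0.1 0 0 0.0133 0 0 0;0.1 0 0 0.0133 0 0 0;0.1 0 0 0.0133 0 0 0;0.1 0 0 0.0133 0 0 0", grip_force=15)

```text
clock: 2.98
position: [0.4535, 0.0247, 0.0047]
tcp_rot: [0.0, 0.692, 0.722, 0.0]
force: [-0.1, 1.0, 0.4]
grip_width: 0.234
finger_force: 0.1
```

```bash
python3 p.py 453.4 24.5 120 2.5 615.2 -149.7 120 79 615.2 -149.7 20 79 615.2 -149.7 9 79
```

```text
t 2.98 p [453.5  24.7   4.7] c 2.5 q6 -8.0 F [-0.1  1.   0.4] grip 0.234 ff 0.1 tilt [0.0001 0.0001]
[453.4, 24.5, 120.0, 2.5] -> [-2.000e-01 -1.000e-01 -1.153e+02] wz -0.0
[615.2, -149.7, 120.0, 79.0] -> [-181.2  154.1 -115.3] wz -76.5
[615.2, -149.7, 20.0, 79.0] -> [-181.2  154.1  -15.3] wz -76.5
[615.2, -149.7, 9.0, 79.0] -> [-181.2  154.1   -4.3] wz -76.5
```

Scaled: -181.2 mm is -0.302, 154.1 mm is 0.2568, -76.5 degrees is -0.425.

Emit:
arm_command(increments="0.1 0 0 0 0 0 0;0.1 0 0 0 0 0 0;0.1 0 0 -0.0333 0 0 0;0.1 0 0 -0.0917 0 0 0;0.1 0 0 -0.1333 0 0 0;0.1 -0.302 0.2568 -0.1333 0 0 -0.425;0.1 -0.302 0.2568 -0.1333 0 0 -0.425;0.1 -0.302 0.2568 -0.1333 0 0 -0.425;0.1 -0.302 0.2568 -0.1333 0 0 -0.425;0.1 -0.302 0.2568 -0.1333 0 0 -0.425;0.1 -0.302 0.2568 -0.1333 0 0 -0.425;0.1 -0.302 0.2568 -0.1333 0 0 -0.425;0.1 -0.302 0.2568 -0.1333 0 0 -0.425;0.1 -0.302 0.2568 -0.1333 0 0 -0.425;0.1 -0.302 0.2568 -0.1333 0 0 -0.425;0.1 -0.302 0.2568 -0.1333 0 0 -0.425;0.1 -0.302 0.2568 -0.1 0 0 -0.425;0.1 -0.302 0.2568 -0.0667 0 0 -0.425;0.1 -0.302 0.2568 -0.0667 0 0 -0.425;0.1 -0.302 0.2568 -0.0667 0 0 -0.425")

```text
clock: 4.65
position: [0.6147, -0.1495, 0.0439]
tcp_rot: [-0.001, 0.096, 0.995, 0.0]
force: [0.3, -0.2, 0.5]
grip_width: 0.233
finger_force: 15.0
```

```bash
python3 p.py 615.2 -149.7 20 79 615.2 -149.7 8.5 79; python3 w.py w2.png
```

```text
t 4.65 p [ 614.7 -149.5   43.9] c 79.0 q6 -99.0 F [ 0.3 -0.2  0.5] grip 0.233 ff 15.0 tilt [-0.0021  0.0009]
[615.2, -149.7, 20.0, 79.0] -> [-0.6 -0.1 23.9] wz -0.0
[615.2, -149.7, 8.5, 79.0] -> [-0.6 -0.1 35.4] wz -0.0
```

View pics/w2.png

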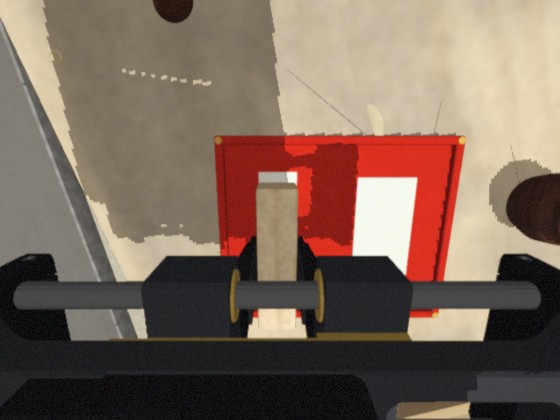

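The wrist view shows the stick held level over the narrow outline, with the outline's near end at (278,178).

Scaled: -60 mm is -0.1, -40 mm is -0.0667.

Emit:
arm_command(increments="0.1 0 0 0.0333 0 0 0;0.1 0 0 0.05 0 0 0;0.1 0 0 0.06 0 0 0;0.1 0 0 0.06 0 0 0;0.1 0 0 0.06 0 0 0;0.1 0 0 0.06 0 0 0;0.4 0 0 0.06 0 0 0;0.4 0 0 0.06 0 0 0;0.4 0 0 0.06 0 0 0;0.4 0 0 0.06 0 0 0;0.4 0 0 0 0 0 0;0.4 0 0 -0.0667 0 0 0;0.4 0 0 -0.1 0 0 0;0.4 0 0 -0.1 0 0 0")

```text
clock: 5.87
position: [0.6171, -0.1503, 0.1095]
tcp_rot: [0.004, 0.096, 0.995, -0.001]
force: [0.3, -0.6, 0.3]
grip_width: 0.4
finger_force: 0.0
```

```bash
python3 p.py 437.9 -77 100 -5.4 437.9 -77 20 -5.4; python3 w.py w3.png; cat > chk.py <<'E'
import sys; from m2 import *; from h import *
# measure parts in tray from the top camera: x0 x1 y0 y1 (mm world) ztop name
c=cap('top',sys.argv[1]); np.savez('top2.npz',**{k:c[k] for k in('img','z_map','mtx','R','t')}); X=cloud(c)*1000
a=sys.argv[2:]
for i in range(0,len(a),4):
    n=a[i]; x,y,z=map(float,a[i+1:i+4])
    m=(np.hypot(X[...,0]-x,X[...,1]-y)<60)&(np.abs(X[...,2]-z)<6); k,l,st,_=cv2.connectedComponentsWithStats(m.astype(np.uint8))
    if k<2: print(n,'none'); continue
    m=l==1+np.argmax(st[1:,4]); v,u=np.nonzero(m); p=raypl(c,np.c_[u,v],z/1000)[:,:2]; r=cv2.minAreaRect(p.astype(np.float32))
    print(n,len(u),'mean',p.mean(0).round(1),'rect',np.round(r[0],1),np.round(r[1],1),round(r[2],1))
E
python3 chk.py top2.png stick 615.2 -149.7 25
```

```text
t 5.87 p [ 617.1 -150.3  109.5] c 79.0 q6 -99.0 F [ 0.3 -0.6  0.3] grip 0.4 ff 0.0 tilt [ 0.0069 -0.0024]
[437.9, -77.0, 100.0, -5.4] -> [190.   37.7   8.1] wz 84.4
[437.9, -77.0, 20.0, -5.4] -> [190.6  37.8  88.1] wz 84.4
stick none
```

Scaled: 188.2 mm is 0.3137, 60 mm is 0.1, 84.4 degrees is 0.4689.

Emit:
arm_command(increments="0.7 0.3137 0.0617 0 0 0 0.4689;0.7 0.3137 0.0617 0 0 0 0.4689;0.7 0.3137 0.0617 0 0 0 0.4689;0.7 0.3137 0.0617 0 0 0 0.4689;0.7 0.3137 0.0617 0 0 0 0.4689;0.7 0.3137 0.0617 0 0 0 0.4689;0.7 0.3137 0.0617 0 0 0 0.4689;0.7 0.3137 0.0617 0 0 0 0.4689;0.7 0.3137 0.0617 0 0 0 0.4689;0.7 0.3137 0.0617 0 0 0 0.4689;0.7 0.3137 0.0617 0 0 0 0.4689;0.7 0.3137 0.0617 0 0 0 0.4689;0.7 0.3137 0.0617 0 0 0 0.4689;0.7 0.3137 0.0617 0.0583 0 0 0.4689;0.7 0.3137 0.0617 0.1 0 0 0.4689;0.7 0.3137 0.0617 0.1 0 0 0.4689;0.7 0.3137 0.0617 0.1 0 0 0.4689")

```text
clock: 7.38
position: [0.4367, -0.0771, 0.0437]
tcp_rot: [-0.002, 0.739, 0.674, -0.001]
force: [0.1, 0.1, 1.0]
grip_width: 0.704
finger_force: 0.0
```

```bash
python3 p.py 437.9 -77 7 -5.4; python3 chk.py top3.png stick 615.2 -149.7 25
```

```text
t 7.38 p [436.7 -77.1  43.7] c -5.3 q6 -13.0 F [0.1 0.1 1. ] grip 0.704 ff 0.0 tilt [-0.0038  0.0014]
[437.9, -77.0, 7.0, -5.4] -> [ 0.2  1.4 36.7] wz 0.1
stick 450 mean [ 614.1 -150.5] rect [ 614.4 -150.5] [23.  85.6] 79.0
```

View pics/top3.png

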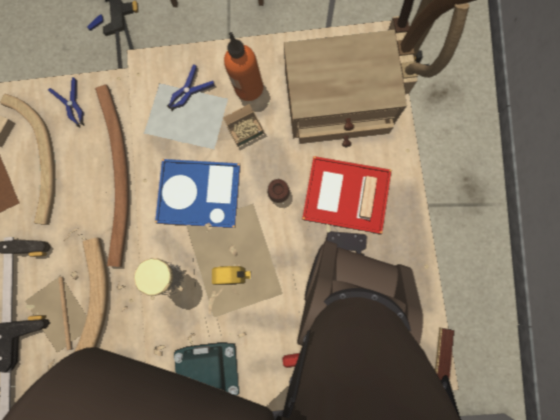

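The stick sits in its outline at about (367,197) in the top view, 1 mm off centre. On to the block.

Scaled: 37 mm is 0.0617, 25 mm is 0.0417.

Emit:
arm_command(increments="0.7 0 0 0.0417 0 0 0;0.7 0 0 0.0617 0 0 0;0.7 0 0 0.0617 0 0 0;0.3 0 0 0.0617 0 0 0;0.3 0 0 0.0617 0 0 0;0.3 0 0 0.0617 0 0 0;0.3 0 0 0.0617 0 0 0;0.3 0 0 0.0617 0 0 0;0.3 0 0 0.0617 0 0 0;0.3 0 0 0.0617 0 0 0", grip_force=20)

```text
clock: 8.27
position: [0.438, -0.0775, 0.0085]
tcp_rot: [0.001, 0.74, 0.673, 0.0]
force: [-0.1, -1.0, 10.9]
grip_width: 0.474
finger_force: 20.0
```

```bash
python3 p.py 649.4 162.9 90 85.7 649.4 162.9 10.5 85.7
```

```text
t 8.27 p [438.  -77.5   8.5] c -5.4 q6 -13.0 F [-0.1 -1.  10.9] grip 0.474 ff 20.0 tilt [ 0.0015 -0.0004]
[649.4, 162.9, 90.0, 85.7] -> [259.3 187.8 -81.2] wz 88.9
[649.4, 162.9, 10.5, 85.7] -> [259.3 187.7  -1.7] wz 88.9
```

Scaled: 259 mm is 0.4317, 187.5 mm is 0.3125, -91.1 degrees is -0.5061.

Emit:
arm_command(increments="0.3 0 0 -0.0333 0 0 0;0.3 0 0 -0.0917 0 0 0;0.3 0 0 -0.135 0 0 0;0.3 0.4317 0.3125 -0.135 0 0 -0.5061;0.3 0.4317 0.3125 -0.135 0 0 -0.5061;0.3 0.4317 0.3125 -0.135 0 0 -0.5061;0.3 0.4317 0.3125 -0.135 0 0 -0.5061;0.3 0.4317 0.3125 -0.135 0 0 -0.5061;0.3 0.4317 0.3125 -0.135 0 0 -0.5061;0.3 0.4317 0.3125 -0.135 0 0 -0.5061;0.3 0.4317 0.3125 -0.135 0 0 -0.5061;0.3 0.4317 0.3125 -0.135 0 0 -0.5061;0.3 0.4317 0.3125 -0.135 0 0 -0.5061;0.3 0.4317 0.3125 -0.135 0 0 -0.5061;0.3 0.4317 0.3125 -0.135 0 0 -0.5061;0.3 0.4317 0.3125 -0.135 0 0 -0.5061;0.3 0.4317 0.3125 -0.135 0 0 -0.5061;0.3 0.4317 0.3125 -0.0833 0 0 -0.5061;0.3 0.4317 0.3125 -0.0833 0 0 -0.5061;0.3 0.4317 0.3125 -0.0833 0 0 -0.5061")

```text
clock: 9.93
position: [0.6479, 0.1625, 0.0569]
tcp_rot: [-0.001, 0.039, 0.999, -0.0]
force: [0.0, 0.4, -0.7]
grip_width: 0.474
finger_force: 20.0
```

```bash
python3 p.py 649.4 162.9 11 85.7; python3 w.py w4.png
```

```text
t 9.93 p [647.9 162.5  56.9] c 85.5 q6 -77.0 F [ 0.   0.4 -0.7] grip 0.474 ff 20.0 tilt [-0.003  -0.0003]
[649.4, 162.9, 11.0, 85.7] -> [-1.6  0.5 45.9] wz -0.2
```

View pics/w4.png

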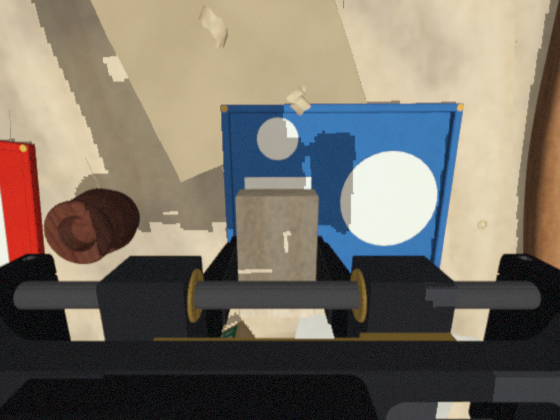

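The block is held level over its outline; the outline's near edge is at (278,183).

Scaled: 45.5 mm is 0.0758, 44 mm is 0.0733.

Emit:
arm_command(increments="0.3 0 0 0.0333 0 0 0;0.3 0 0 0.0633 0 0 0;0.3 0 0 0.0733 0 0 0;0.3 0 0 0.0758 0 0 0;0.3 0 0 0.0758 0 0 0;0.3 0 0 0.0758 0 0 0")

```text
clock: 10.48
position: [0.6494, 0.1628, 0.0134]
tcp_rot: [0.001, 0.038, 0.999, 0.0]
force: [0.4, 0.2, 0.3]
grip_width: 0.474
finger_force: 20.0
```

```bash
python3 p.py 649.4 162.9 11 85.7
```

```text
t 10.48 p [649.4 162.8  13.4] c 85.6 q6 -77.0 F [0.4 0.2 0.3] grip 0.474 ff 20.0 tilt [0.0015 0.0003]
[649.4, 162.9, 11.0, 85.7] -> [0.  0.1 2.4] wz -0.1
```

Scaled: -95 mm is -0.1583, -60 mm is -0.1.

Emit:
arm_command(increments="0.3 0 0 0.0033 0 0 0;0.3 0 0 0.0033 0 0 0;0.3 0 0 0.0033 0 0 0;0.62 0 0 0.0033 0 0 0;0.62 0 0 0.0033 0 0 0;0.62 0 0 0.0033 0 0 0;0.62 0 0 0.0033 0 0 0;0.62 0 0 -0.0417 0 0 0;0.62 0 0 -0.1 0 0 0;0.62 0 0 -0.1583 0 0 0")

```text
clock: 11.32
position: [0.6481, 0.1626, 0.1074]
tcp_rot: [-0.001, 0.038, 0.999, -0.0]
force: [0.2, -0.9, 0.2]
grip_width: 0.623
finger_force: 0.0
```

```bash
python3 p.py 455 -182 108 -5 455 -182 60 -5; python3 - <<'E'
from m2 import *
for n,b in (('top',(372,402,258,290)),('scene',(285,315,288,325))):
    c=dict(np.load(n+'.npz')); X=cloud(c)*1000
    m=np.zeros(X.shape[:2],bool); m[b[2]:b[3],b[0]:b[1]]=1
    for lo,hi in((6,14),(14,22),(22,30),(30,36),(36,50)):
        k=m&(X[...,2]>lo)&(X[...,2]<hi)
        if k.sum(): p=X[k]; print(n,lo,k.sum(),p.mean(0).round(1),p[:,:2].min(0).round(1),p[:,:2].max(0).round(1))
    hsv=cv2.cvtColor(c['img'],cv2.COLOR_BGR2HSV)[b[2]:b[3],b[0]:b[1],2]
    d=(hsv<90); v,u=np.nonzero(d); p=raypl(c,np.c_[u+b[0],v+b[2]],0)[:,:2]; print(n,'dark z0',len(u),p.min(0).round(1),p.max(0).round(1))
E
```

```text
t 11.32 p [648.1 162.6 107.4] c 85.7 q6 -77.0 F [ 0.2 -0.9  0.2] grip 0.623 ff 0.0 tilt [-0.0024 -0.0002]
[455.0, -182.0, 108.0, -5.0] -> [ 1.665e+02 -3.582e+02 -1.000e-01] wz -89.3
[455.0, -182.0, 60.0, -5.0] -> [ 166.4 -358.2   47.9] wz -89.3
top 6 36 [ 455.7 -179.8   10. ] [ 445.  -191.2] [ 467.3 -173.5]
top 14 15 [ 455.7 -178.8   15.8] [ 447.1 -184.1] [ 463.1 -175.9]
top 22 24 [ 455.3 -181.8   26.8] [ 447.  -190.4] [ 463.  -177.4]
top 30 11 [ 453.7 -184.8   34.8] [ 449.1 -190. ] [ 458.9 -178.7]
top 36 22 [ 455.  -184.6   38. ] [ 449.1 -189.3] [ 460.9 -179.2]
top dark z0 101 [ 444.9 -195.7] [ 465.4 -174.8]
scene 6 72 [ 449.5 -189.2   10.1] [ 443.  -196.2] [ 462.4 -174.9]
scene 14 45 [ 451.7 -187.7   16.3] [ 445.2 -193.1] [ 462.7 -177.7]
scene 22 50 [ 451.7 -187.5   26.3] [ 446.  -191.9] [ 461.5 -178.1]
scene 30 22 [ 451.7 -186.    34. ] [ 448.4 -190.4] [ 458.2 -180.1]
scene 36 25 [ 454.7 -184.4   37.1] [ 450.1 -190.1] [ 460.2 -178.7]
scene dark z0 183 [ 444.8 -191.4] [ 483.1 -152.1]
```

Scaled: -361 mm is -0.6017, 167.8 mm is 0.2797.

Emit:
arm_command(increments="0.5 0.2797 -0.6017 0 0 0 0;0.5 0.2797 -0.6017 0 0 0 0;0.5 0.2797 -0.6017 0 0 0 0;0.5 0.2797 -0.6017 0 0 0 0;0.5 0.2797 -0.6017 0 0 0 0;0.5 0.2797 -0.6017 0 0 0 0;0.5 0.2797 -0.6017 0 0 0 0;0.5 0.2797 -0.6017 0 0 0 0;0.5 0.2797 -0.6017 0 0 0 0;0.5 0.2797 -0.6017 0 0 0 0;0.5 0.2797 -0.6017 0 0 0 0;0.5 0.2797 -0.6017 0.0667 0 0 0;0.5 0.2797 -0.6017 0.0833 0 0 0;0.5 0.2797 -0.6017 0.0833 0 0 0;0.5 0.2797 -0.6017 0.0833 0 0 0")

```text
clock: 12.57
position: [0.4541, -0.184, 0.057]
tcp_rot: [-0.001, 0.037, 0.999, 0.001]
force: [-0.8, 0.3, 0.1]
grip_width: 0.5
finger_force: 0.0
```

```bash
python3 p.py 455 -184.5 60 85.7 455 -184.5 3 85.7; python3 chk.py top4.png block 649 162.7 25 stick 615.2 -149.7 25; python3 w.py w5.png
```

```text
t 12.57 p [ 454.1 -184.    57. ] c 85.7 q6 -115.0 F [-0.8  0.3  0.1] grip 0.5 ff 0.0 tilt [-0.0017  0.0011]
[455.0, -184.5, 60.0, 85.7] -> [-0.9 -0.5 -3. ] wz 0.0
[455.0, -184.5, 3.0, 85.7] -> [-1.  -0.5 54. ] wz 0.0
block 769 mean [647.4 161.2] rect [647.5 161.2] [46.1 75.7] 86.3
stick 450 mean [ 613.9 -150.3] rect [ 614.2 -150.4] [23.  86.1] 79.1
```

View pics/w5.png

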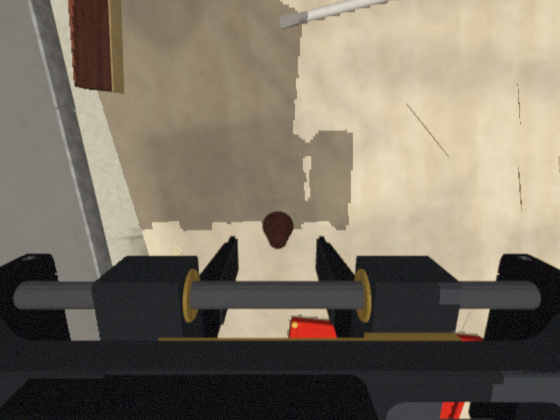

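The foot at (278,228) is centred between the fingers. Going down on it now; the block is about 1.5 mm off its outline and I will nudge it afterwards.

Scaled: 53 mm is 0.0883, 30 mm is 0.05.

Emit:
arm_command(increments="0.5 0 0 0.05 0 0 0;0.5 0 0 0.0883 0 0 0;0.5 0 0 0.0883 0 0 0;0.5 0 0 0.0883 0 0 0;0.1 0 0 0.0883 0 0 0;0.1 0 0 0.0883 0 0 0;0.1 0 0 0.0883 0 0 0;0.1 0 0 0.0883 0 0 0;0.1 0 0 0.0883 0 0 0;0.1 0 0 0.0883 0 0 0;0.1 0 0 0.0883 0 0 0", grip_force=15)

```text
clock: 13.58
position: [0.4545, -0.1847, 0.0048]
tcp_rot: [0.001, 0.038, 0.999, -0.0]
force: [-1.3, 0.3, 8.4]
grip_width: 0.237
finger_force: 15.5
```

```bash
python3 p.py 582.3 169 85 85.7 582.3 169 7 85.7; python3 w.py w6.png
```

```text
t 13.58 p [ 454.5 -184.7    4.8] c 85.7 q6 -116.0 F [-1.3  0.3  8.4] grip 0.237 ff 15.5 tilt [ 0.001  -0.0004]
[582.3, 169.0, 85.0, 85.7] -> [-100.8  362.3  -80.3] wz -0.0
[582.3, 169.0, 7.0, 85.7] -> [-100.7  362.4   -2.3] wz -0.0
```

Scaled: 362.3 mm is 0.6038, -100.8 mm is -0.168.

Emit:
arm_command(increments="0.1 0 0 -0.0167 0 0 0;0.1 0 0 -0.05 0 0 0;0.1 0 0 -0.1 0 0 0;0.1 0 0 -0.1333 0 0 0;0.1 -0.168 0.6038 -0.1333 0 0 0;0.1 -0.168 0.6038 -0.1333 0 0 0;0.1 -0.168 0.6038 -0.1333 0 0 0;0.1 -0.168 0.6038 -0.1333 0 0 0;0.1 -0.168 0.6038 -0.1333 0 0 0;0.1 -0.168 0.6038 -0.1333 0 0 0;0.1 -0.168 0.6038 -0.1333 0 0 0;0.1 -0.168 0.6038 -0.1333 0 0 0;0.1 -0.168 0.6038 -0.1333 0 0 0;0.1 -0.168 0.6038 -0.1333 0 0 0;0.1 -0.168 0.6038 -0.1333 0 0 0;0.1 -0.168 0.6038 -0.0833 0 0 0;0.1 -0.168 0.6038 -0.0667 0 0 0;0.1 -0.168 0.6038 -0.0667 0 0 0;0.1 -0.168 0.6038 -0.0667 0 0 0")

```text
clock: 15.22
position: [0.5817, 0.168, 0.0442]
tcp_rot: [-0.001, 0.039, 0.999, -0.0]
force: [0.8, -0.9, -0.4]
grip_width: 0.234
finger_force: 14.7
```

```bash
python3 p.py 582.3 169 8 85.7; python3 w.py w7.png
```

```text
t 15.22 p [581.7 168.   44.2] c 85.6 q6 -76.0 F [ 0.8 -0.9 -0.4] grip 0.234 ff 14.7 tilt [-0.0016 -0.0002]
[582.3, 169.0, 8.0, 85.7] -> [-0.6  1.1 36.2] wz -0.1
```

View pics/w7.png

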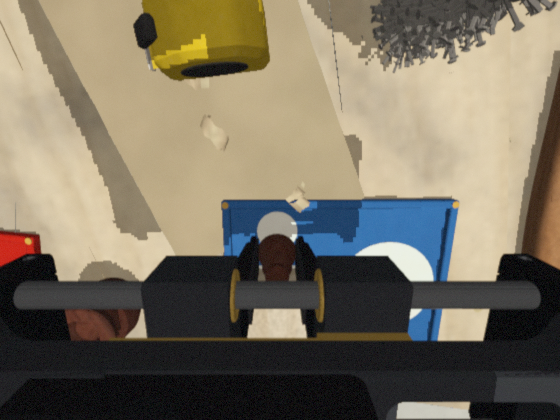

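The foot is held over the small disc at (278,230). Lowering it.

Emit:
arm_command(increments="0.1 -0.0005 0.001 0.0333 0 0 0;0.1 -0.0005 0.001 0.0533 0 0 0;0.1 -0.0005 0.001 0.0617 0 0 0;0.1 -0.0005 0.001 0.0617 0 0 0;0.1 -0.0005 0.001 0.0617 0 0 0;0.1 -0.0005 0.001 0.0617 0 0 0")

```text
clock: 15.77
position: [0.5826, 0.1695, 0.0075]
tcp_rot: [0.0, 0.038, 0.999, 0.0]
force: [-0.0, 0.4, -0.0]
grip_width: 0.24
finger_force: 14.7
```

```bash
python3 p.py 582.3 169 8 85.7
```

```text
t 15.77 p [582.6 169.5   7.5] c 85.6 q6 -76.0 F [-0.   0.4 -0. ] grip 0.24 ff 14.7 tilt [0.0003 0.0001]
[582.3, 169.0, 8.0, 85.7] -> [ 0.2 -0.5 -0.5] wz -0.1
```

Scaled: -160 mm is -0.2667, -60 mm is -0.1.

Emit:
arm_command(increments="0.38 0 0 0 0 0 0;0.38 0 0 0 0 0 0;0.38 0 0 0 0 0 0;0.38 0 0 0 0 0 0;0.38 0 0 -0.0333 0 0 0;0.38 0 0 -0.0833 0 0 0;0.38 0 0 -0.1 0 0 0;0.62 -0.2667 0 -0.1 0 0 0;0.62 -0.2667 0 -0.1 0 0 0;0.62 -0.2667 0 -0.1 0 0 0;0.62 -0.2667 0 -0.1 0 0 0;0.62 -0.2667 0 -0.1 0 0 0;0.62 -0.2667 0 -0.1 0 0 0")

```text
clock: 16.85
position: [0.7425, 0.157, 0.0657]
tcp_rot: [-0.0, 0.038, 0.999, -0.0]
force: [-1.1, 0.7, 0.4]
grip_width: 0.621
finger_force: 0.0
```

```bash
python3 p.py 649.4 162.9 70 85.7;  python3 chk.py top5.png block 649 162.7 25 foot 581 167.8 40; python3 - <<'E'
from h import *
im=cv2.imread('pics/top5.png')[145:240,140:300]; cv2.imwrite('pics/crop5.png',cv2.resize(im,None,fx=5,fy=5,interpolation=cv2.INTER_CUBIC)[:600])
E
```

```text
t 16.85 p [742.5 157.   65.7] c 85.6 q6 -79.0 F [-1.1  0.7  0.4] grip 0.621 ff 0.0 tilt [-0.0007 -0.    ]
[649.4, 162.9, 70.0, 85.7] -> [93.3 -1.2 -4.2] wz -0.1
block none
foot none
```

View pics/crop5.png

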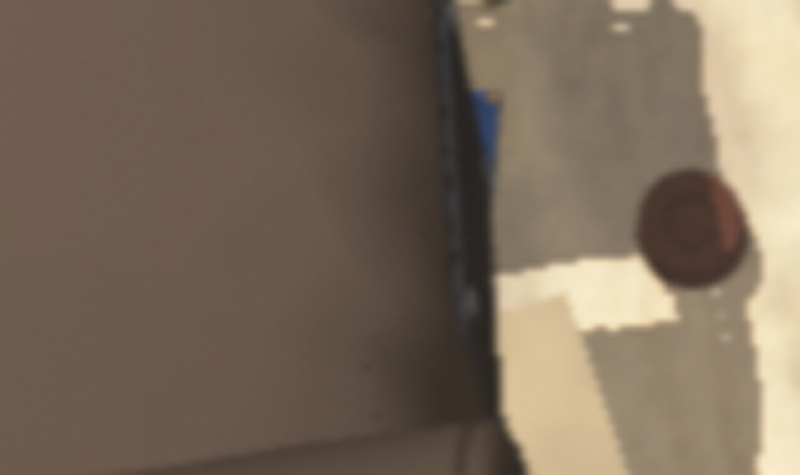

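The crop only shows the arm blocking the top camera. The wrist camera looks back over the tray from here, so I'll use that.

```bash
python3 w.py w8.png; python3 p.py
```

```text
t 16.95 p [740.9 157.6  66.4] c 85.7 q6 -79.0 F [ 0.1 -0.2  0.8] grip 0.622 ff 0.0 tilt [-0.0016 -0.0001]
```

View pics/w8.png

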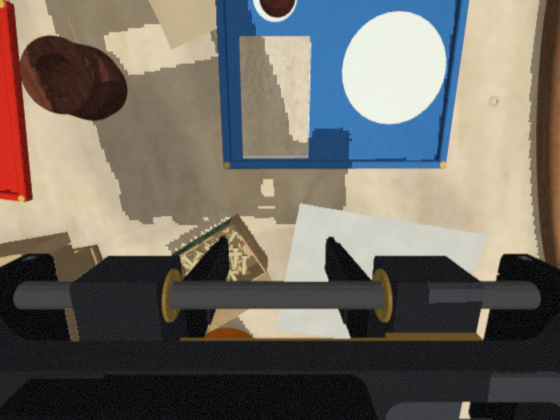

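The tray is at the top of the picture, with the block at (275,97) covering its outline and the jar disc at (394,67). I'll measure the block against the disc.

```bash
cat > wm.py <<'E'
from m2 import *
def blk(c,zt,name,near=None,rad=70):
    X=cloud(c)*1000; m=(np.abs(X[...,2]-zt)<5)&(c['z_map']>0); 
    if near is not None: m&=np.hypot(X[...,0]-near[0],X[...,1]-near[1])<rad
    n,l,st,_=cv2.connectedComponentsWithStats(m.astype(np.uint8)); m=l==1+np.argmax(st[1:,4]); v,u=np.nonzero(m)
    p=raypl(c,np.c_[u,v],zt/1000)[:,:2]; r=cv2.minAreaRect(p.astype(np.float32))
    print(name,'px',u.min(),u.max(),v.min(),v.max(),'rect',np.round(r[0],1),np.round(r[1],1),round(r[2],1)); return r
if __name__=='__main__':
    c=dict(np.load('wrist.npz'))
    blk(c,25,'block',(649,162))
    hsv=cv2.cvtColor(c['img'],cv2.COLOR_BGR2HSV); w=np.zeros(hsv.shape[:2],np.uint8); w[5:135,335:450]=1; w&=((hsv[...,1]<80)&(hsv[...,2]>150)).astype(np.uint8)
    v,u=np.nonzero(w); p=raypl(c,np.c_[u,v],.003)[:,:2]; r=cv2.minAreaRect(p.astype(np.float32)); print('disc',p.mean(0).round(1),r)
    d=p.mean(0)
    for th in(-4.3,):
        t=np.radians(th); R=np.array([[np.cos(t),-np.sin(t)],[np.sin(t),np.cos(t)]]); print('block target',(d+R@[22,-85]).round(1))
    e=raypl(c,np.array([[227,165],[443,163]]),.008)[:,:2]; print('rim corners',e.round(1),np.degrees(np.arctan2(*(e[1]-e[0])[::-1])))
E
python3 wm.py
```

```text
block px 239 309 36 154 rect [647.5 163.3] [45.2 74. ] 85.7
disc [631.5 250.6] ((632.8198852539062, 250.61392211914062), (74.3252944946289, 74.9794692993164), 88.90308380126953)
block target [647.  164.2]
rim corners [[691.1 123.6]
 [702.  287.9]] 86.20432662434511
```

Scaled: 283.6 mm is 0.4727, -43.2 mm is -0.072, 86 degrees is 0.4778.

Emit:
arm_command(increments="0.65 0 0 -0.0683 0 0 0;0.65 0 0 -0.1 0 0 0;0.65 0.4727 -0.072 -0.1 0 0 0.4778;0.65 0.4727 -0.072 -0.1 0 0 0.4778;0.65 0.4727 -0.072 -0.1 0 0 0.4778;0.65 0.4727 -0.072 -0.1 0 0 0.4778;0.65 0.4727 -0.072 -0.1 0 0 0.4778;0.65 0.4727 -0.072 -0.1 0 0 0.4778;0.65 0.4727 -0.072 -0.1 0 0 0.4778;0.65 0.4727 -0.072 -0.1 0 0 0.4778;0.65 0.4727 -0.072 -0.1 0 0 0.4778;0.65 0.4727 -0.072 -0.1 0 0 0.4778;0.65 0.4727 -0.072 -0.1 0 0 0.4778;0.65 0.4727 -0.072 -0.1 0 0 0.4778;0.65 0.4727 -0.072 -0.1 0 0 0.4778;0.65 0.4727 -0.072 -0.1 0 0 0.4778;0.65 0.4727 -0.072 -0.1 0 0 0.4778;0.65 0.4727 -0.072 -0.1 0 0 0.4778")

```text
clock: 18.45
position: [0.4555, 0.136, 0.1272]
tcp_rot: [-0.0, 0.708, 0.706, 0.0]
force: [-0.9, -0.5, -0.8]
grip_width: 0.647
finger_force: 0.0
```

```bash
python3 p.py 456.2 136 80 -0.3 456.2 136 22 -0.3;  python3 chk.py top6.png block 649 162.7 25 foot 581 167.8 40 stick 615 -150 25; python3 w.py w9.png
python3 - <<'E'
from h import *
a=cv2.imread('pics/top6.png')[145:240,140:300]; a=cv2.resize(a,None,fx=5,fy=5,interpolation=cv2.INTER_CUBIC)
b=cv2.resize(cv2.imread('pics/w9.png')[:260],(0,0),fx=.9,fy=.9)
cv2.imwrite('pics/crop6.png',a); cv2.imwrite('pics/w9c.png',b)
E
```

```text
t 18.45 p [455.5 136.  127.2] c -0.2 q6 9.0 F [-0.9 -0.5 -0.8] grip 0.647 ff 0.0 tilt [0.0001 0.0001]
[456.2, 136.0, 80.0, -0.3] -> [ 0.   0.6 47.2] wz 0.1
[456.2, 136.0, 22.0, -0.3] -> [  0.    0.6 105.2] wz 0.1
block 774 mean [647.2 161. ] rect [647.2 161. ] [46.2 76.4] 85.7
foot 32 mean [581.9 168.1] rect [581.9 168.1] [10.5 10.2] 0.9
stick 448 mean [ 614.1 -150.6] rect [ 614.2 -150.6] [22.7 85.9] 78.9
```

View pics/crop6.png

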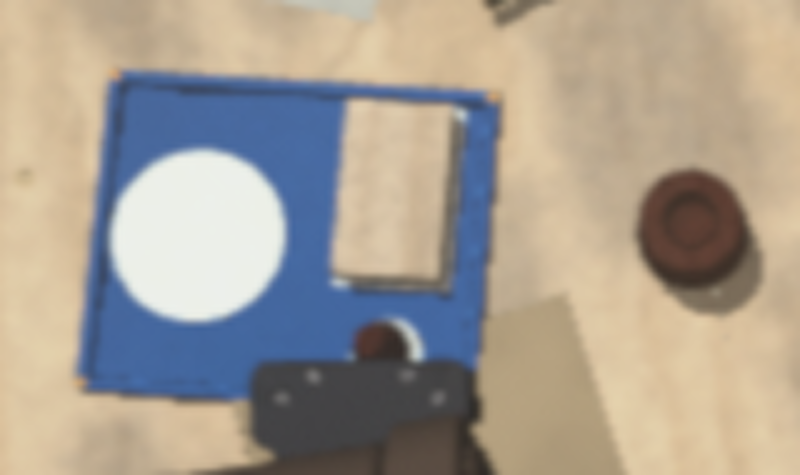

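View pics/w9c.png

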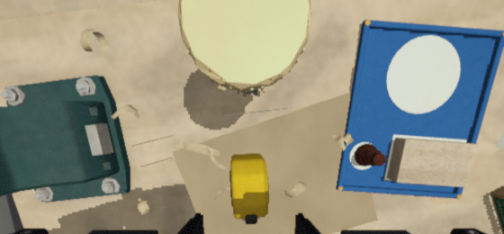

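The crop shows the foot on its disc near (380,340), and the block at (395,190) shifted slightly towards the lower left of its outline. The wrist view shows the tape at (250,185) between the fingers and lined up.

Scaled: 104 mm is 0.1733, 100 mm is 0.1667.

Emit:
arm_command(increments="0.65 0 0.0008 0.0667 0 0 0;0.65 0 0.0008 0.1333 0 0 0;0.65 0 0.0008 0.1667 0 0 0;0.65 0 0.0008 0.1733 0 0 0;0.65 0 0.0008 0.1733 0 0 0;0.1 0 0.0008 0.1733 0 0 0;0.1 0 0.0008 0.1733 0 0 0;0.1 0 0.0008 0.1733 0 0 0;0.1 0 0.0008 0.1733 0 0 0;0.1 0 0.0008 0.1733 0 0 0;0.1 0 0.0008 0.1733 0 0 0;0.1 0 0.0008 0.1733 0 0 0", grip_force=25)

```text
clock: 19.55
position: [0.4565, 0.1361, 0.0239]
tcp_rot: [0.0, 0.709, 0.705, 0.0]
force: [-2.2, 1.7, 8.5]
grip_width: 0.362
finger_force: 24.7
```

```bash
python3 p.py 626.2 -71.5 120 79 626.2 -71.5 27 79
```

```text
t 19.55 p [456.5 136.1  23.9] c -0.3 q6 9.0 F [-2.2  1.7  8.5] grip 0.362 ff 24.7 tilt [0.0008 0.0003]
[626.2, -71.5, 120.0, 79.0] -> [-206.6  171.   -96. ] wz -79.3
[626.2, -71.5, 27.0, 79.0] -> [-206.6  170.9   -3. ] wz -79.3
```

Scaled: -207 mm is -0.345, 171 mm is 0.285, -79.3 degrees is -0.4406.

Emit:
arm_command(increments="0.1 0 0 -0.025 0 0 0;0.1 0 0 -0.075 0 0 0;0.1 0 0 -0.1333 0 0 0;0.1 0 0 -0.15 0 0 0;0.1 -0.345 0.285 -0.15 0 0 -0.4406;0.1 -0.345 0.285 -0.15 0 0 -0.4406;0.1 -0.345 0.285 -0.15 0 0 -0.4406;0.1 -0.345 0.285 -0.15 0 0 -0.4406;0.1 -0.345 0.285 -0.15 0 0 -0.4406;0.1 -0.345 0.285 -0.15 0 0 -0.4406;0.1 -0.345 0.285 -0.15 0 0 -0.4406;0.1 -0.345 0.285 -0.15 0 0 -0.4406;0.1 -0.345 0.285 -0.15 0 0 -0.4406;0.1 -0.345 0.285 -0.15 0 0 -0.4406;0.1 -0.345 0.285 -0.15 0 0 -0.4406;0.1 -0.345 0.285 -0.15 0 0 -0.4406;0.1 -0.345 0.285 -0.1 0 0 -0.4406;0.1 -0.345 0.285 -0.0667 0 0 -0.4406;0.1 -0.345 0.285 -0.0667 0 0 -0.4406;0.1 -0.345 0.285 -0.0667 0 0 -0.4406")

```text
clock: 21.22
position: [0.6257, -0.072, 0.0627]
tcp_rot: [-0.001, 0.096, 0.995, 0.0]
force: [-0.1, -0.4, -2.0]
grip_width: 0.358
finger_force: 24.9
```

```bash
python3 p.py 626.7 -71.5 27 79; python3 w.py w10.png
```

```text
t 21.22 p [625.7 -72.   62.7] c 79.0 q6 -92.0 F [-0.1 -0.4 -2. ] grip 0.358 ff 24.9 tilt [-0.002   0.0005]
[626.7, -71.5, 27.0, 79.0] -> [-1.   0.7 35.7] wz -0.0
```

View pics/w10.png

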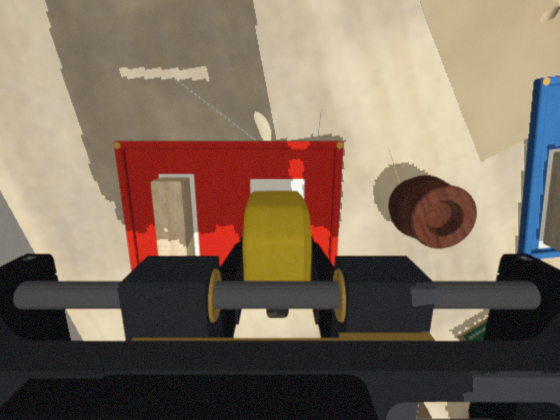

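The tape is held upright over its outline, whose near edge is at (277,185). Lowering it.

Scaled: 36 mm is 0.06, 31 mm is 0.0517.

Emit:
arm_command(increments="0.1 -0.0007 0.0007 0.0333 0 0 0;0.1 -0.0007 0.0007 0.0517 0 0 0;0.1 -0.0007 0.0007 0.06 0 0 0;0.1 -0.0007 0.0007 0.06 0 0 0;0.1 -0.0007 0.0007 0.06 0 0 0;0.1 -0.0007 0.0007 0.06 0 0 0")

```text
clock: 21.77
position: [0.6269, -0.0718, 0.0277]
tcp_rot: [0.0, 0.096, 0.995, 0.0]
force: [0.8, -0.3, -1.5]
grip_width: 0.356
finger_force: 25.0
```

```bash
python3 p.py 626.7 -71.5 27 79
```

```text
t 21.77 p [626.9 -71.8  27.7] c 79.0 q6 -91.0 F [ 0.8 -0.3 -1.5] grip 0.356 ff 25.0 tilt [ 0.0007 -0.    ]
[626.7, -71.5, 27.0, 79.0] -> [0.2 0.3 0.7] wz -0.0
```

Scaled: 234.5 mm is 0.3908, 22.6 mm is 0.0377, -6.7 degrees is -0.0372.

Emit:
arm_command(increments="0.1 0 0 0.0017 0 0 0;0.1 0 0 0.0017 0 0 0;0.1 0 0 0.0017 0 0 0;0.5 0 0 0.0017 0 0 0;0.5 0 0 0.0017 0 0 0;0.5 0 0 0.0017 0 0 0;0.5 0 0 0.0017 0 0 0;0.5 0 0 -0.05 0 0 0;0.5 0 0 -0.1167 0 0 0;0.62 0 0 -0.1417 0 0 0;0.62 0.0377 0.3908 -0.1417 0 0 -0.0372;0.62 0.0377 0.3908 -0.1417 0 0 -0.0372;0.62 0.0377 0.3908 -0.1417 0 0 -0.0372;0.62 0.0377 0.3908 -0.1417 0 0 -0.0372;0.62 0.0377 0.3908 -0.1417 0 0 -0.0372;0.62 0.0377 0.3908 -0.1417 0 0 -0.0372;0.62 0.0377 0.3908 -0.1417 0 0 -0.0372;0.62 0.0377 0.3908 -0.0833 0 0 -0.0372;0.62 0.0377 0.3908 -0.05 0 0 -0.0372;0.62 0.0377 0.3908 -0.05 0 0 -0.0372")

```text
clock: 23.43
position: [0.6472, 0.1622, 0.053]
tcp_rot: [-0.003, 0.038, 0.999, -0.001]
force: [-0.5, 0.6, -0.5]
grip_width: 0.619
finger_force: 0.0
```

```bash
python3 p.py 649.4 162.8 12 85.7; python3 chk.py top7.png stick 615 -150 25 meas 626 -72 66; python3 w.py w11.png; python3 - <<'E'
from m2 import *
c=dict(np.load('top2.npz')); X=cloud(c)*1000; m=(X[...,2]>35)&(X[...,2]<75)&(np.hypot(X[...,0]-630,X[...,1]+73)<50); p=X[m]; r=cv2.minAreaRect(p[:,:2].astype(np.float32)); print(len(p),r)
E
```

```text
t 23.43 p [647.2 162.2  53. ] c 85.7 q6 -77.0 F [-0.5  0.6 -0.5] grip 0.619 ff 0.0 tilt [-0.0064 -0.0009]
[649.4, 162.8, 12.0, 85.7] -> [-2.4  0.8 41. ] wz -0.0
stick 445 mean [ 614.  -150.5] rect [ 614.3 -150.6] [22.8 85.8] 78.9
meas 338 mean [621.3 -70.2] rect [624.7 -70.1] [33.6 50.7] 80.4
536 ((624.3048095703125, -70.69029998779297), (36.37171936035156, 65.40135192871094), 80.180419921875)
```

Scaled: 43 mm is 0.0717, 36 mm is 0.06.

Emit:
arm_command(increments="0.62 0 0 0.0333 0 0 0;0.62 0 0 0.06 0 0 0;0.62 0 0 0.0717 0 0 0;0.62 0 0 0.0717 0 0 0;0.62 0 0 0.0717 0 0 0;0.3 0 0 0.0717 0 0 0;0.3 0 0 0.0717 0 0 0;0.3 0 0 0.0717 0 0 0;0.3 0 0 0.0717 0 0 0;0.3 0 0 0.0717 0 0 0", grip_force=12)

```text
clock: 24.37
position: [0.6498, 0.1628, 0.0151]
tcp_rot: [0.001, 0.038, 0.999, 0.0]
force: [-0.3, -1.5, 6.2]
grip_width: 0.474
finger_force: 12.0
```

```bash
python3 p.py 650.8 164.1 14 85.7
```

```text
t 24.37 p [649.8 162.8  15.1] c 85.7 q6 -77.0 F [-0.3 -1.5  6.2] grip 0.474 ff 12.0 tilt [0.0013 0.0002]
[650.8, 164.1, 14.0, 85.7] -> [-0.9  1.4  1.1] wz -0.0
```

Scaled: -185 mm is -0.3083, 1.5 mm is 0.0025.

Emit:
arm_command(increments="0.3 0 0 -0.005 0 0 0;0.3 -0.0022 0.0025 -0.005 0 0 0;0.3 -0.0022 0.0025 -0.005 0 0 0;0.3 -0.0022 0.0025 -0.005 0 0 0;0.3 -0.0022 0.0025 0.0005 0 0 0;0.3 -0.0022 0.0025 0.0005 0 0 0;0.3 -0.0022 0.0025 0.0005 0 0 0;0.62 -0.0022 0.0025 0.0005 0 0 0;0.62 -0.0022 0.0025 0.0005 0 0 0;0.62 -0.0022 0.0025 0.0005 0 0 0;0.62 -0.0022 0.0025 0.0005 0 0 0;0.62 -0.0022 0.0025 -0.0417 0 0 0;0.62 -0.0022 0.0025 -0.1083 0 0 0;0.62 -0.0022 0.0025 -0.175 0 0 0;0.62 -0.0022 0.0025 -0.2417 0 0 0;0.62 -0.0022 0.0025 -0.3083 0 0 0;0.62 -0.0022 0.0025 -0.3083 0 0 0")

```text
clock: 25.78
position: [0.6533, 0.1645, 0.2075]
tcp_rot: [0.006, 0.038, 0.999, 0.001]
force: [-0.2, -0.5, 0.7]
grip_width: 0.617
finger_force: 0.0
```

```bash
python3 p.py 454.5 254 200 85.7; python3 w.py w12.png
```

```text
t 25.78 p [653.3 164.5 207.5] c 85.7 q6 -77.0 F [-0.2 -0.5  0.7] grip 0.617 ff 0.0 tilt [0.0116 0.0018]
[454.5, 254.0, 200.0, 85.7] -> [205.   74.2   5.4] wz -0.0
```

Scaled: 202.5 mm is 0.3375, 75 mm is 0.125.

Emit:
arm_command(increments="1 0.3375 0.125 0 0 0 0;1 0.3375 0.125 0 0 0 0;1 0.3375 0.125 0 0 0 0;1 0.3375 0.125 0 0 0 0;1 0.3375 0.125 0 0 0 0;1 0.3375 0.125 0 0 0 0;1 0.3375 0.125 0 0 0 0;1 0.3375 0.125 0 0 0 0;1 0.3375 0.125 0 0 0 0;1 0.3375 0.125 0 0 0 0")

```text
clock: 26.67
position: [0.4556, 0.2536, 0.1987]
tcp_rot: [-0.0, 0.038, 0.999, -0.0]
force: [0.2, 0.2, -0.2]
grip_width: 1.002
finger_force: 0.0
```

```bash
python3 p.py 454.7 254.2 92 85.7; python3 chk.py top8.png block 649 162.7 25 foot 581 167.8 41 stick 615 -150 25 meas 626 -72 66; python3 w.py w13.png; python3 - <<'E'
from h import *
a=cv2.imread('pics/top8.png')[145:245,150:400]; cv2.imwrite('pics/crop8.png',cv2.resize(a,None,fx=3.2,fy=3.2,interpolation=cv2.INTER_CUBIC))
E
```

```text
t 26.67 p [455.6 253.6 198.7] c 85.6 q6 -64.0 F [ 0.2  0.2 -0.2] grip 1.002 ff 0.0 tilt [-0.0002 -0.0001]
[454.7, 254.2, 92.0, 85.7] -> [  1.    0.5 106.7] wz -0.1
block 772 mean [648.4 162.6] rect [648.3 162.4] [46.2 76.5] 85.7
foot 32 mean [581.8 167.9] rect [581.8 167.9] [10.5 10.2] 0.9
stick 449 mean [ 613.7 -150.5] rect [ 614.2 -150.5] [23.  85.9] 79.0
meas 331 mean [621.3 -70. ] rect [623.6 -70. ] [33.6 50.7] 79.1
```

View pics/crop8.png

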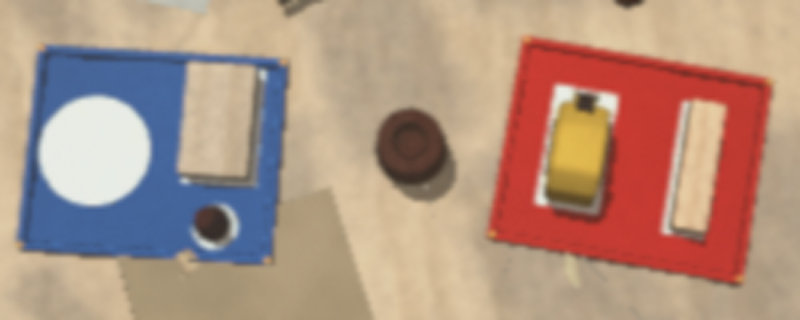

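The crop shows all four low and tall parts so far sitting within their outlines; the jar disc at (95,150) is still empty. Going down on the jar.

Scaled: 106 mm is 0.1767, 104 mm is 0.1733.

Emit:
arm_command(increments="1 0.0008 0.0005 0.05 0 0 0;1 0.0008 0.0005 0.1 0 0 0;1 0.0008 0.0005 0.15 0 0 0;1 0.0008 0.0005 0.1733 0 0 0;1 0.0008 0.0005 0.1767 0 0 0;1 0.0008 0.0005 0.1767 0 0 0;0.5 0.0008 0.0005 0.1767 0 0 0;0.5 0.0008 0.0005 0.1767 0 0 0;0.5 0.0008 0.0005 0.1767 0 0 0;0.5 0.0008 0.0005 0.1767 0 0 0;0.5 0.0008 0.0005 0.1767 0 0 0;0.5 0.0008 0.0005 0.1767 0 0 0;0.5 0.0008 0.0005 0.1767 0 0 0", grip_force=30)

```text
clock: 27.85
position: [0.4544, 0.2548, 0.0938]
tcp_rot: [0.001, 0.038, 0.999, 0.0]
force: [-0.9, 1.0, 6.9]
grip_width: 0.716
finger_force: 30.0
```

```bash
python3 p.py 634.5 250.1 160 85.7 634.5 250.1 96 85.7
```

```text
t 27.85 p [454.4 254.8  93.8] c 85.7 q6 -64.0 F [-0.9  1.   6.9] grip 0.716 ff 30.0 tilt [0.0014 0.0007]
[634.5, 250.1, 160.0, 85.7] -> [-180.    9.  -66.] wz -0.0
[634.5, 250.1, 96.0, 85.7] -> [-179.9    8.9   -2. ] wz -0.0
```

Emit:
arm_command(increments="0.5 0 0 -0.0133 0 0 0;0.5 0 0 -0.04 0 0 0;0.5 0 0 -0.07 0 0 0;0.5 0 0 -0.0867 0 0 0;0.5 -0.0167 0.0008 -0.0867 0 0 0;0.5 -0.0583 0.003 -0.0867 0 0 0;0.5 -0.1083 0.0058 -0.0867 0 0 0;0.5 -0.1583 0.0083 -0.0867 0 0 0;0.5 -0.2083 0.0108 -0.0867 0 0 0;0.5 -0.25 0.0125 -0.0867 0 0 0;0.5 -0.2833 0.0142 -0.0867 0 0 0;0.5 -0.3 0.015 -0.0867 0 0 0;0.5 -0.3 0.015 -0.0867 0 0 0;0.5 -0.3 0.015 -0.0667 0 0 0;0.5 -0.3 0.015 -0.0417 0 0 0;0.5 -0.3 0.015 -0.0233 0 0 0;0.5 -0.3 0.015 -0.0233 0 0 0;0.5 -0.3 0.015 -0.0233 0 0 0")

```text
clock: 29.35
position: [0.6334, 0.2499, 0.1062]
tcp_rot: [-0.001, 0.038, 0.999, -0.0]
force: [1.6, 0.8, -4.5]
grip_width: 0.719
finger_force: 30.0
```

```bash
python3 p.py 634.5 250.1 97 85.7; python3 w.py w14.png
```

```text
t 29.35 p [633.4 249.9 106.2] c 85.7 q6 -70.0 F [ 1.6  0.8 -4.5] grip 0.719 ff 30.0 tilt [-0.002  -0.0005]
[634.5, 250.1, 97.0, 85.7] -> [-1.1  0.3  9.1] wz -0.0
```

View pics/w14.png

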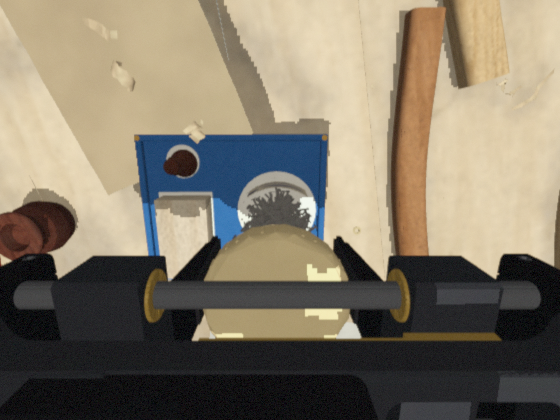

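The jar hangs over the large disc, centred on column 278. Lowering it.

Scaled: 10 mm is 0.0167, 9 mm is 0.015.

Emit:
arm_command(increments="0.5 -0.0007 0.0003 0.0083 0 0 0;0.5 -0.0007 0.0003 0.015 0 0 0;0.5 -0.0007 0.0003 0.0167 0 0 0;0.5 -0.0007 0.0003 0.0167 0 0 0;0.5 -0.0007 0.0003 0.0167 0 0 0;0.5 -0.0007 0.0003 0.0167 0 0 0")

```text
clock: 29.9
position: [0.6346, 0.2501, 0.0973]
tcp_rot: [0.0, 0.038, 0.999, 0.0]
force: [-0.5, 1.0, -4.8]
grip_width: 0.716
finger_force: 30.0
```

```bash
python3 p.py 634.5 250.1 96.8 85.7
```

```text
t 29.9 p [634.6 250.1  97.3] c 85.7 q6 -70.0 F [-0.5  1.  -4.8] grip 0.716 ff 30.0 tilt [0.0002 0.0001]
[634.5, 250.1, 96.8, 85.7] -> [0.1 0.  0.5] wz -0.0
```

Emit:
arm_command(increments="0.5 0 0 0.0012 0 0 0;0.5 0 0 0.002 0 0 0;0.5 0 0 0.002 0 0 0;0.5 0 0 0.002 0 0 0;0.95 0 0 0.002 0 0 0;0.95 0 0 0.002 0 0 0;0.95 0 0 0.002 0 0 0;0.95 0 0 0.002 0 0 0;0.95 0 0 0.002 0 0 0;0.95 0 0 -0.0333 0 0 0;0.95 0 0 -0.0833 0 0 0;0.95 0 0 -0.1417 0 0 0;0.95 0 0 -0.1833 0 0 0;0.95 0.3167 -0.0167 -0.2 0 0 0;0.95 0.3167 -0.0167 -0.2 0 0 0;0.95 0.3167 -0.0167 -0.2 0 0 0;0.95 0.3167 -0.0167 -0.2 0 0 0;0.95 0.3167 -0.0167 -0.2 0 0 0;0.95 0.3167 -0.0167 -0.2 0 0 0;0.95 0.3167 -0.0167 -0.2 0 0 0")

```text
clock: 31.57
position: [0.444, 0.2547, 0.2179]
tcp_rot: [0.001, 0.037, 0.999, 0.0]
force: [1.2, 0.0, 1.4]
grip_width: 0.946
finger_force: 0.0
```

```bash
python3 p.py; python3 chk.py top9.png block 649 162.7 25 foot 581 167.8 41 stick 615 -150 25 meas 626 -72 66 jar 633 249 154; python3 - <<'E'
from h import *
a=cv2.imread('pics/top9.png')[100:245,120:400]; cv2.imwrite('pics/crop9.png',cv2.resize(a,None,fx=2.8,fy=2.8,interpolation=cv2.INTER_CUBIC))
E
```

```text
t 31.57 p [444.  254.7 217.9] c 85.7 q6 -63.0 F [1.2 0.  1.4] grip 0.946 ff 0.0 tilt [0.0014 0.0006]
block 772 mean [648.6 162.4] rect [648.7 162.3] [46.4 75.7] 85.7
foot 32 mean [581.8 167.9] rect [581.8 167.9] [10.5 10.2] 0.9
stick 447 mean [ 613.9 -150.5] rect [ 614.3 -150.4] [23.1 85.9] 78.9
meas 313 mean [619.5 -69.9] rect [619.4 -69.7] [33.8 42.8] 81.7
jar 1003 mean [633.3 248.6] rect [633.5 248.4] [65.7 63. ] 89.3
```

View pics/crop9.png

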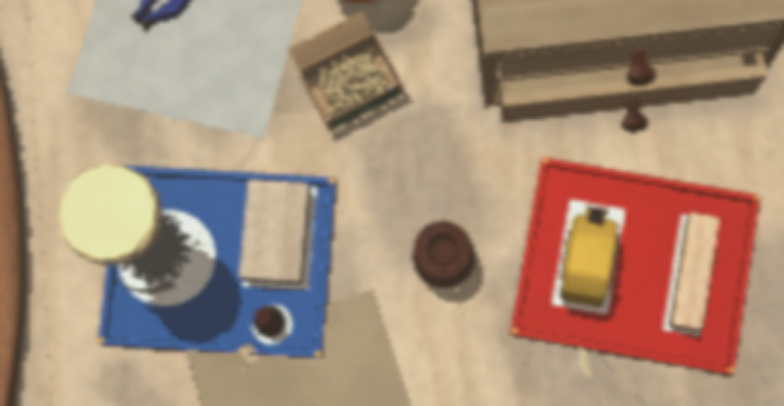

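The crop shows every part standing within its outline: jar on the large disc, block at (275,232), foot (270,322), tape (590,255) and stick (695,272). The pot and screws have not moved.

```bash
python3 -c "
from station import ctrl
print(ctrl.job_done())"
```

```text
the job is handed in; nothing more can be done
None
```

Both kits are made up and handed in at about 32 s: every part is upright and, by the top camera, within about 2 mm of its outline's centre; the jar and tape measure went in last, and the pot and screws were left alone.

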